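# Draw the inspection camera's telescoping boom out to its next hole

## Robot

A 6-joint arm with a two-finger parallel gripper is mounted at the origin on the work surface. World frame = base frame: x ahead of the robot, y to its left, z up, the work surface at z = 0. Lengths are in m, angles in degrees, forces in N, time in s.
With the tool pointing down it reaches from about 0.25 to 0.725 m from the base axis. Payload 9.7 kg.
Tool frame: the origin (TCP) lies between the finger pads; the fingertips stand 11 mm ahead of it and the grasp point (between the pads) lies 8 mm behind it; z points along the fingers, x is the direction in which the jaws open and shut, and the axes are right-handed (so a half turn about z gives the same grasp; the last joint's range is limited). The gripper opens to 85 mm and grips with 20 to 120 N. Pads are 22 mm wide; open, the fingers measure 114 mm over their backs; the gripper's body (76 mm by 85 mm) begins 54 mm behind the grasp point. The pads swing forward as they close: fully open they stand 13 mm farther back than shut.
Start: joints at [68.526, 4.979, 10.078, 95.1, 0, 90], TCP at [0.201, 0.512, 0.242] pointing down, gripper open.
Joint ranges: [-179.16, 179.16], [-48.56, 103.87], [-65.8, 70.77], [-126.05, 130.52], [-82.76, 87.17], [-180, 180]. Speed limits (degrees/s): [127.2, 127.2, 147.25, 180, 180, 180].

## Interface

Orientations are given as [roll, pitch, yaw] about the fixed x, y, z axes, in that order (R = Rz(yaw) Ry(pitch) Rx(roll)).
In Python, from workcell import get_obs, camera, job_done, spotter gives the robot as it stands.
- The arm moves only by the tool play_rows, never from a script. Its argument "rows" is a list of rows, each a list of 3 entries, a list of its own where there are three numbers: the closure, from 0 (fully open) to 1 (shut), then the shift along the tool's x, y, z in cm, then the turn, a rotation vector about the tool's x, y, z in degrees. In form: [[claw, [x, y, z], [wx, wy, wz]], ...]. A call has 1 to 12 rows; each row shifts and turns the pose as measured when the row begins, along the tool's axes as they then stand; what a row does not reach is not made up. A row lasts 1/10 s, in which the tool goes at most 50 mm and 8.59 degrees, less where a joint would pass 70% of its speed; a pose out of reach is approached as far as the arm can. A call is refused whole if a number of a shift passes 5 or a number of a turn 8.59, either way. A call with a gripper value outside its range is refused whole. The fingers move at their own pace and stop on an object; "newtons" is the grip in N (left out, the last holds). Time passes only in rows, so rows that do not move let the fingers close. It gives the time, the measured TCP pose, the force and the opening at its end, in the units of the state.
- get_obs(): the state, without advancing time (a new reading comes with each control period).
- camera(name): name is "scene" or "top" or "wrist"; returns a dict with "img" (384x512x3 uint8, red, green, blue), "intrinsics" (3x3 intrinsics, pixels), "xyz" and "orientation" of the camera in the world. Camera axes: x right, y down, z forward; pixel columns grow to the right and rows downward; lengths in m; the calibration is good to about 2 mm. A picture is of the moment at which its call begins. There is no depth.
- job_done(): hands the job in, once; it reports no verdict.
Trained networks look in a picture, given as the dict that the camera call returned (one of the last four; its "shot" number tells which), for a name from the list of things; names that differ only in an ending like _2 or _b are one class to them, and where a whole thing is asked for, a point or a joint stands for the part that bears it (a point fixed in the world has none). Each returns a list of dicts, best first, with "confidence" (0 to 1); they miss things now and then, are a little off and sometimes report something else, mostly with a low value. They report only what shows in the picture. A call takes as long as a camera call.
- spotter.spot_in(picture, thing): "point" ([x, y, z] in m, in world coordinates, good to about 4 mm: the middle of the surface that is visible of it).
- spotter.trace(picture, thing): "pixels" (384x512 bool, what is visible of it).
The state is a dict: "time": time; "q": joint angles; "qd": joint speeds; "joint_efforts": joint torques, N m; "ee_pos": TCP position; "tcp_rot": TCP orientation; "wrist_force": force on the tool from outside, world axes, zero at the start; "torque": the same for the moment, N m; "opening": finger opening in m.
Only numpy, scipy, OpenCV 4.12 (cv2) and the standard library are available. Lean on these libraries where they do the work, as an engineer would, in place of code of your own. Each camera call takes 0.05 s, during which the arm holds its last target.

## Task

The inspection camera on the telescoping boom hangs one hole short of the part in the nest. Swing the clamping lever a quarter turn loose, squeeze the spring snap button flush, slide the boom's sleeve outward until the button snaps fully out of the next hole, and turn the lever back until it is tight again. Leave the loose tools and parts on and beside the stand where they are.

Things in the scene. Friction and masses are not known exactly. Their poses are not given: they have to be found in the camera images.
- stand: Fixed inspection stand. Origin: foot of its post on the bench (z 0); z up; y runs along the boom from the post to the camera; x points to the side of the boom on which the button sits. Base plate 140 x 600 mm, 12 mm thick, from y = -70 to 530 mm. Post 30 mm thick, 270 mm high. The boom's axis is level, 220 mm above the bench; its bare round inner tube, 27 mm thick, is fixed to the post.
- sleeve (a joint): Slide of the boom's dark round outer sleeve (32 mm thick, 250 mm long) over the inner tube, m. 0 at the start, positive outward, away from the post (stand +y). Holes 35 mm apart in its +x side: the button sits in one at 0, in the next one outward at 0.035, in others at -0.035 and 0.070. 1 mm play either way in a hole. It cannot twist; it slides with about 5 N once clamp and button are free.
- snap_button (a joint): Travel of the spring snap button, m: 0 fully out (its head stands 6 mm proud of the sleeve), 0.006 pressed flush with the sleeve, about 0.0075 under the sleeve's wall between holes. 2.5 N starts it, 5 N holds it flush. Held flush, its round nose ducks under the wall when the sleeve is pulled along with about 10 N, and it springs out by itself in the next hole; standing out, it locks the sleeve.
- button_head (a point): Outermost point of the snap button's round steel head, 12 mm across, on the +x side of the boom (towards stand +x), at mid-height of the sleeve, 260 mm from the post's axis. The boom's axis lies 22 mm behind it when it is out. The button does not move along the boom; the sleeve does. The opposite side of the sleeve is plain: pinched across button and sleeve, the button is squeezed flush.
- next_hole (a point): Centre of the hole in the sleeve that must come to the button, on the sleeve's outside, 35 mm nearer to the post than the button at the start; 14 mm wide with a bright rim. It moves with the sleeve.
- clamp_lever (a joint): Angle of the clamping lever on top of the sleeve's collar, rad. It turns level, about a vertical pivot. 0: tight, against its stop, pointing along the boom to the post; growing counter-clockwise seen from above; 1.57: loose, pointing square to the boom to the button's side (stand +x); stop at 1.65. It grips from about 0.4 down to 0, where holding is strongest; it stays where left. About 2 to 4 N at the handle.
- lever_grip (a point): Point to grip on the lever's black handle: mid-width and mid-height, 60 mm from the pivot, about 271 mm above the bench. The handle is 14 mm wide and 16 mm high, and runs from 30 to 80 mm from the pivot. It travels with the sleeve.
- lever_pivot (a point): On the lever's vertical pivot, at the height of lever_grip, over the middle of the 48 x 36 x 48 mm black clamp collar at the sleeve's mouth (148 mm from the post's axis at the start). It travels with the sleeve.
- camera (a point): Middle of the ring light's white underside (80 mm across), facing down, on the sleeve's outer end: 157 mm beyond the button at the start.
- nest_part (a point): Middle of the top of the steel part in the nest, 450 mm from the post's axis: the camera hangs right over it once the sleeve is at the next hole.
- hex_key: Loose L-shaped dark hex key, 114 mm long, on the base plate under the boom. Leave alone.
- spare_part: Loose machined steel block 60 x 74 x 22 mm on the base plate under the boom. Leave alone.
- screwdriver: Loose black screwdriver, 190 mm, on the bench at the robot's side of the stand. Leave alone.
- offcut: Loose piece of slotted 40 mm aluminium profile, 130 mm long, lying beyond the stand. Leave alone.

How it is judged:
By the outcome, as a careful person would: the job done as asked, in the order asked, and still so for the second after the job is handed in, with the robot touching nothing.
It also fails if it takes over 69 s, if anything falls off the work surface, if the arm or the gripper's body presses on something with over 40 N, if the wrist force passes 120 N, or if a joint passes its speed limit or range.

## Working session

There is one attempt and no reset: what is moved stays moved. The work goes in short steps, Python scripts to look and compute and a tool call to move; the robot and the scene stay as the last step left them, time stands still between calls to the robot, and variables do not carry over. Pictures are saved under pics/ and viewed, and the job is handed in when it is done.

Besides the shell and the picture viewer there is one more tool, called after ">>>" as name(argument=value, ...), one argument or row to a line, values as JSON. play_rows: Moves the arm, as the interface text tells. Its arguments: {"type":"object","properties":{"rows":{"type":"array","items":{"type":"array"}},"newtons":{"type":"number"}},"required":["rows"]}

```bash
ls; mkdir -p pics
cat > h.py <<'E'
import numpy as np,cv2
from workcell import get_obs,camera,job_done,spotter
def save(p,n): cv2.imwrite('pics/'+n+'.png',cv2.cvtColor(p['img'],cv2.COLOR_RGB2BGR))
E
python3 - <<'E'
from h import *
print(get_obs())
for c in ['scene','top']:
    p=camera(c); save(p,c+'0'); print(c,p['xyz'],p['orientation'])
    for t in ['button_head','next_hole','lever_grip','lever_pivot','camera','nest_part','stand']:
        r=spotter.spot_in(p,t)
        print(t,[(np.round(d['point'],4).tolist(),round(d['confidence'],2)) for d in r[:2]])
E
```

```text
pics
{'time': 0.0, 'q': array([6.85263099e+01, 5.01147493e+00, 1.00348463e+01, 9.50998830e+01,
       1.23192026e-03, 9.00009891e+01]), 'qd': array([ 0.02636396,  0.11626358, -0.04419624,  0.05577917,  0.07043206,
       -0.0458978 ]), 'joint_efforts': array([ 2.79282962e-03, -5.20392072e+01,  4.64804792e+01,  1.63556373e-02,
        2.81374207e-05,  6.22565295e-06]), 'ee_pos': array([0.20125673, 0.51162489, 0.24158298]), 'tcp_rot': array([-1.79998769e+02,  7.65116931e-02,  6.85253209e+01]), 'wrist_force': array([0.92528004, 0.20848928, 0.40497466]), 'torque': array([ 0.01232018, -0.00921205,  0.01662327]), 'opening': 0.08505176768936677}
scene [ 1.21504039 -0.19446255  0.83615709] [-135.83306029   -0.73384019   72.77909847]
button_head []
next_hole [([0.6216, 0.0425, 0.2289], 0.95)]
lever_grip [([0.5897, -0.1628, 0.2703], 0.82), ([0.6195, 0.0441, 0.2318], 0.56)]
lever_pivot [([0.5904, -0.1587, 0.2691], 0.79)]
camera [([0.6224, 0.0442, 0.2318], 0.66), ([0.61, -0.086, 0.0208], 0.23)]
nest_part [([0.6084, -0.0842, 0.0215], 0.97)]
stand [([0.6164, -0.0852, 0.021], 0.84)]
top [0.51561425 0.01505511 1.07522043] [-177.09684193    0.41900214  -90.20736733]
button_head []
next_hole [([0.6094, 0.0135, 0.2358], 0.65)]
lever_grip [([0.5817, -0.1577, 0.2737], 0.73)]
lever_pivot [([0.5847, -0.1604, 0.2724], 0.57), ([0.6709, 0.0314, 0.0362], 0.27)]
camera [([0.6099, 0.014, 0.2329], 0.86)]
nest_part [([0.5892, -0.0586, 0.0131], 0.67), ([0.469, -0.2309, 0.02], 0.55)]
stand [([0.5853, -0.0584, 0.0068], 0.88)]
```

View pics/scene0.png

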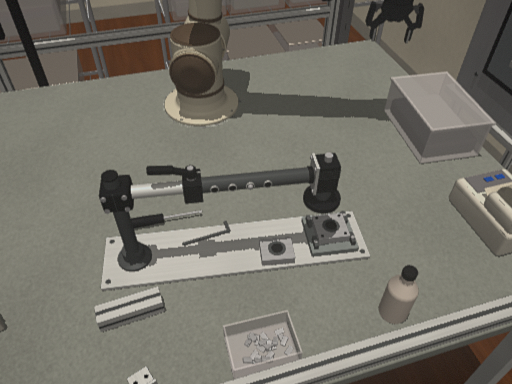

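View pics/top0.png

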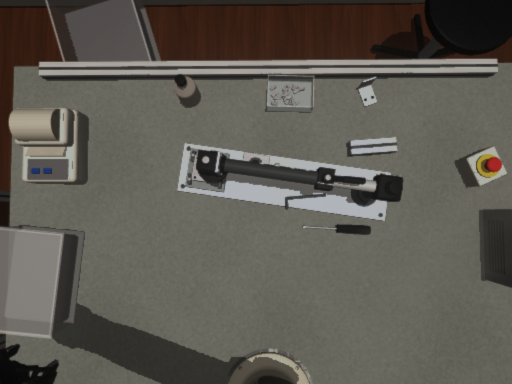

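Run:
```python
import cv2
a=cv2.imread('pics/top0.png')[130:240,165:415]; cv2.imwrite('pics/top0z.png',cv2.resize(a,None,fx=3.2,fy=3.2,interpolation=cv2.INTER_CUBIC))
a=cv2.imread('pics/scene0.png')[140:300,90:380]; cv2.imwrite('pics/scene0z.png',cv2.resize(a,None,fx=2.75,fy=2.75,interpolation=cv2.INTER_CUBIC))
```

```text
(no output)
```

View pics/top0z.png

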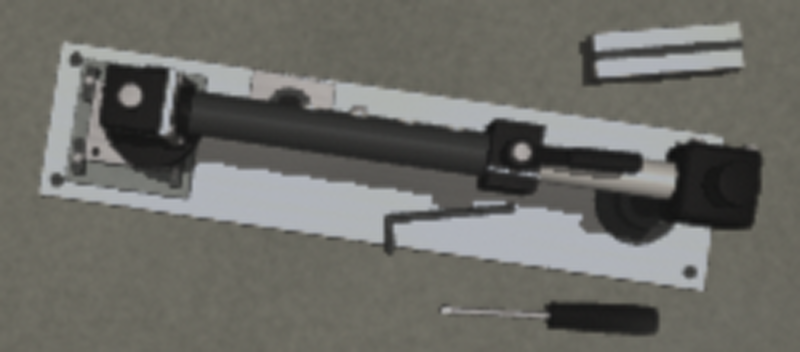

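View pics/scene0z.png

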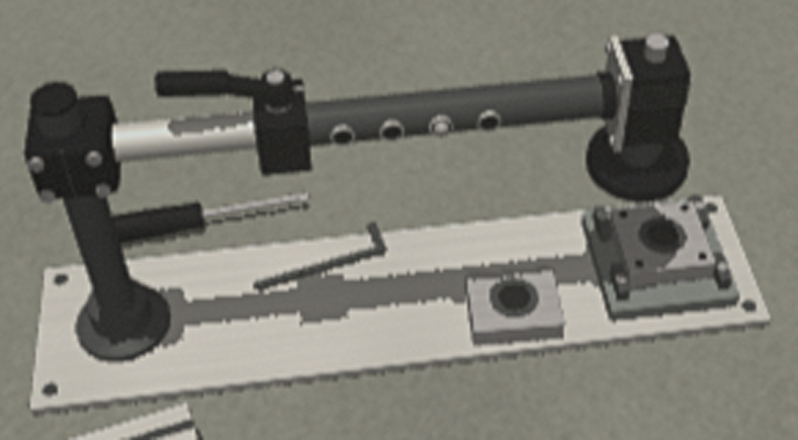

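```bash
cat >> h.py <<'E'
from scipy.spatial.transform import Rotation as R
from scipy.optimize import least_squares
def proj(p,P):
    Rm=R.from_euler('xyz',p['orientation'],degrees=True).as_matrix()
    c=(np.asarray(P)-p['xyz'])@Rm
    u=c@np.array(p['intrinsics']).T
    return u[:,:2]/u[:,2:]
def W(s,L):
    L=np.asarray(L,float); c,n=np.cos(s[2]),np.sin(s[2])
    return np.c_[s[0]+c*L[:,0]-n*L[:,1], s[1]+n*L[:,0]+c*L[:,1], L[:,2]]
E
python3 - <<'E'
from h import *
C=np.array([[-70,-70,12],[70,-70,12],[-70,530,12],[70,530,12]])/1e3
B=np.array([[22,260,220],[16,225,220],[16,190,220],[16,295,220]])/1e3
sc=camera('scene');tp=camera('top')
sz=np.array([[47,268],[33,402],[720,196],[768,318],[441,126],[391,130],[342,134],[489,120]])/2.75+[90,140]
tz=np.array([[704,290],[722,138],[40,194],[62,42]])/3.2+[165,130]
SB=np.r_[C,B]
f1=lambda s:(proj(sc,W(s,SB))-sz).ravel()
f2=lambda s:(proj(tp,W(s,C))-tz).ravel()
for f in [f1,f2,lambda s:np.r_[f1(s),f2(s)]]:
    r=least_squares(f,[.6,-.3,0],loss='soft_l1'); print(np.round(r.x,4),np.degrees(r.x[2]));print(np.round(f(r.x).reshape(-1,2),1).tolist())
    print(W(r.x,np.array([[.022,.26,.22],[0,.148,.271],[0,.088,.271]])).round(4))
E
```

```text
[ 0.565  -0.2738 -0.1545] -8.850028045304654
[[-0.9, -1.8], [-1.7, 0.4], [0.8, -1.1], [1.2, -0.3], [0.1, 1.7], [0.2, -0.3], [0.1, -0.0], [-0.2, 0.0]]
[[ 0.6267 -0.0203  0.22  ]
 [ 0.5877 -0.1276  0.271 ]
 [ 0.5785 -0.1869  0.271 ]]
[ 0.5659 -0.2752 -0.1482] -8.489900829528496
[[0.1, 0.5], [0.7, -0.5], [-0.8, 0.2], [-0.1, -0.3]]
[[ 0.6261 -0.0213  0.22  ]
 [ 0.5878 -0.1288  0.271 ]
 [ 0.5789 -0.1882  0.271 ]]
[ 0.5657 -0.2742 -0.1507] -8.633367275058351
[[-1.1, -1.5], [-1.7, 0.8], [0.4, -1.5], [1.0, -0.7], [0.0, 1.6], [0.1, -0.3], [-0.0, 0.0], [-0.3, -0.1], [-0.3, 0.7], [0.4, -0.4], [-1.1, -0.1], [-0.3, -0.6]]
[[ 0.6265 -0.0204  0.22  ]
 [ 0.5879 -0.1279  0.271 ]
 [ 0.5789 -0.1872  0.271 ]]
```

```bash
cat >> h.py <<'E'
S=[0.5657,-0.2742,-0.1507]
def go(L=None,P=None,yaw=None):
    o=get_obs(); Rm=R.from_euler('xyz',o['tcp_rot'],degrees=True)
    if L is not None: P=W(S,[L])[0]
    print('t',round(o['time'],2),'pos',o['ee_pos'].round(4),'rot',o['tcp_rot'].round(2),'open',round(o['opening'],4),'F',o['wrist_force'].round(1),'q',o['q'].round(1))
    c,n=np.cos(S[2]),np.sin(S[2]);d=o['ee_pos'][:2]-S[:2];print('stand mm',np.round([1e3*(c*d[0]+n*d[1]),1e3*(-n*d[0]+c*d[1]),1e3*o['ee_pos'][2]],1))
    if P is not None: print('target',np.round(P,4),'shift cm',(Rm.inv().apply(P-o['ee_pos'])*100).round(2))
    if yaw is not None: print('turn deg',np.degrees((Rm.inv()*R.from_euler('xyz',[180,0,yaw],degrees=True)).as_rotvec()).round(2))
E
python3 -c "
from h import *
go(L=[0,.088,.36],yaw=-8.6)"
```

```text
t 0.9 pos [0.2013 0.5118 0.2423] rot [180.     0.    68.53] open 0.0853 F [-0.5  0.5 -0.5] q [68.5  5.  10.1 95.1 -0.  90. ]
stand mm [-478.2  722.4  242.3]
target [ 0.5789 -0.1872  0.36  ] shift cm [-51.23  60.73 -11.77]
turn deg [ 0.    0.   77.13]
```

>>> play_rows(
  rows=[
    [0, [-2.5, 3, -2], [0, 0, 0]],
    [0, [-2.8, 3.4, -1.5], [0, 0, 0]],
    [0, [-2.8, 3.4, -1.5], [0, 0, 0]],
    [0, [-2.8, 3.4, -1.5], [0, 0, 0]],
    [0, [-2.8, 3.4, -1.5], [0, 0, 0]],
    [0, [-2.8, 3.4, -1.5], [0, 0, 0]],
    [0, [-2.8, 3.4, -1.5], [0, 0, 0]],
    [0, [-2.8, 3.4, -1], [0, 0, 0]],
    [0, [-2.8, 3.4, 0], [0, 0, 0]],
    [0, [-2.8, 3.4, 0], [0, 0, 0]],
    [0, [-2.8, 3.4, 0], [0, 0, 0]],
    [0, [-2.8, 3.4, 0], [0, 0, 0]],
  ],
)

```text
time: 2.1
ee_pos: [0.462, 0.0406, 0.3681]
tcp_rot: [179.7, -0.0, 69.1]
wrist_force: [1.5, 0.9, 0.3]
opening: 0.0853
```

```bash
python3 -c "
from h import *
go(L=[0,.088,.36],yaw=-8.6)"
```

```text
t 2.1 pos [0.462  0.0406 0.3681] rot [ 1.7966e+02 -5.0000e-02  6.9070e+01] open 0.0853 F [1.5 0.9 0.3] q [ 5.100e+00 -2.200e+00  1.730e+01  1.091e+02 -1.000e-01  2.600e+01]
stand mm [-149.7  295.6  368.1]
target [ 0.5789 -0.1872  0.36  ] shift cm [-17.1   19.05   0.91]
turn deg [ 0.25 -0.27 77.67]
```

>>> play_rows(
  rows=[
    [0, [-2.8, 3.2, 0], [0, 0, 0]],
    [0, [-2.8, 3.2, 0], [0, 0, 0]],
    [0, [-2.8, 3.2, 0], [0, 0, 0]],
    [0, [-2.8, 3.2, 0], [0, 0, 0]],
    [0, [-2.8, 3.2, 0], [0, 0, 0]],
    [0, [0, 0, 0], [0, 0, 8.5]],
    [0, [0, 0, 0], [0, 0, 8.5]],
    [0, [0, 0, 0], [0, 0, 8.5]],
    [0, [0, 0, 0], [0, 0, 8.5]],
    [0, [0, 0, 0], [0, 0, 8.5]],
    [0, [0, 0, 0], [0, 0, 8.5]],
    [0, [0, 0, 0], [0, 0, 8.5]],
  ],
)

```text
time: 3.3
ee_pos: [0.5667, -0.1642, 0.3645]
tcp_rot: [180.0, -0.1, 8.6]
wrist_force: [0.4, 0.3, 0.2]
opening: 0.0854
```

```bash
python3 -c "
from h import *
go(L=[0,.088,.36],yaw=-8.6)"
```

```text
t 3.3 pos [ 0.5667 -0.1642  0.3645] rot [ 1.7997e+02 -1.1000e-01  8.5700e+00] open 0.0854 F [0.4 0.3 0.2] q [-16.2  16.3  37.2 110.9   0.   65.3]
stand mm [-15.5 108.9 364.5]
target [ 0.5789 -0.1872  0.36  ] shift cm [0.87 2.45 0.45]
turn deg [ 1.000e-02 -1.200e-01  1.717e+01]
```

>>> play_rows(
  rows=[
    [0, [0.8, 2.4, 0.4], [0, 0, 0]],
    [0, [0, 0, 0], [0, 0, 8.5]],
    [0, [0, 0, 0], [0, 0, 8.5]],
    [0, [0, 0, 0], [0, 0, 0]],
  ],
)

```text
time: 3.7
ee_pos: [0.5788, -0.1876, 0.3603]
tcp_rot: [-180.0, -0.1, -9.1]
wrist_force: [-0.6, 0.1, -0.4]
opening: 0.0853
```

Run:
```python
from h import *
go(L=[0,.088,.36],yaw=-8.6)
p=camera('wrist'); save(p,'wrist1')
for t in ['lever_grip','lever_pivot']:
    print(t,[(d['point'],d['confidence']) for d in spotter.spot_in(p,t)[:2]])
print('pred',proj(p,W(S,[[0,.148,.271],[0,.088,.271],[0,.068,.279]])))
```

```text
t 3.7 pos [ 0.5788 -0.1876  0.3603] rot [-1.80e+02 -1.20e-01 -9.13e+00] open 0.0853 F [-0.6  0.1 -0.4] q [-18.   19.   40.3 111.1   0.   81.2]
stand mm [-1.000e-01  8.760e+01  3.603e+02]
target [ 0.5789 -0.1872  0.36  ] shift cm [ 0.01 -0.04  0.03]
turn deg [-0.   -0.12 -0.53]
lever_grip [([0.5889, -0.1585, 0.2724], 0.93)]
lever_pivot [([0.5903, -0.1567, 0.2737], 0.91)]
pred [[255.57225842 113.54187421]
 [256.35726809 197.72986468]
 [256.60182918 227.44938902]]
```

View pics/wrist1.png

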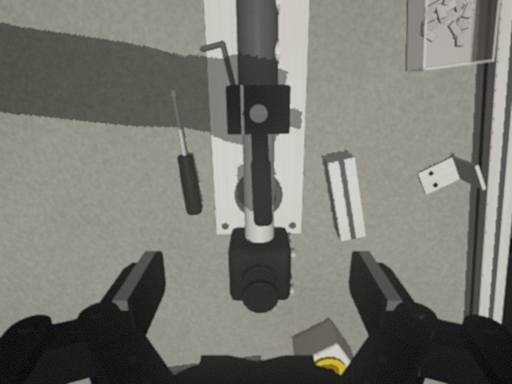

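>>> play_rows(
  rows=[
    [0.55, [0.2, 0, 2], [0, 0, 0]],
    [0.55, [0, 0, 2], [0, 0, 0]],
    [0.55, [0, 0, 1.5], [0, 0, 0]],
    [0.55, [0, 0, 1.5], [0, 0, 0]],
    [0.55, [0, 0, 1.0], [0, 0, 0]],
    [0.55, [0, 0, 0.8], [0, 0, 0]],
    [0.55, [0, 0, 0], [0, 0, 0]],
  ],
)

```text
time: 4.55
ee_pos: [0.5808, -0.1866, 0.2708]
tcp_rot: [180.0, -0.3, -7.4]
wrist_force: [-1.0, 1.3, 0.4]
opening: 0.0385
```

Run:
```python
from h import *
go(L=[0.002,.088,.266],yaw=-8.6)
p=camera('wrist'); save(p,'wrist2')
```

```text
t 4.55 pos [ 0.5808 -0.1866  0.2708] rot [179.97  -0.32  -7.4 ] open 0.0385 F [-1.   1.3  0.4] q [-17.8  14.1  23.6  99.2   0.   79.6]
stand mm [  1.8  88.8 270.8]
target [ 0.5809 -0.1875  0.266 ] shift cm [0.02 0.08 0.48]
turn deg [ 0.02 -0.32  1.2 ]
```

View pics/wrist2.png

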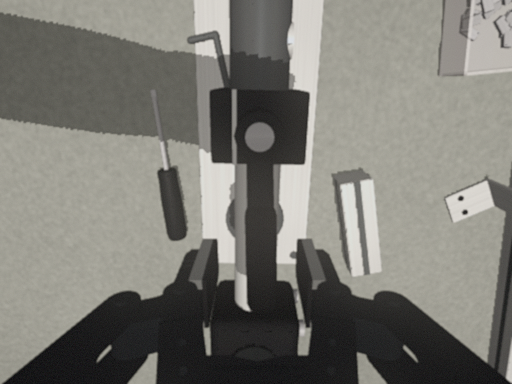

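>>> play_rows(
  newtons=20,
  rows=[
    [0.55, [0.1, 0, 0.4], [0, 0, 0]],
    [1, [0, 0, 0], [0, 0, 0]],
    [1, [0, 0, 0], [0, 0, 0]],
    [1, [0, 0, 0], [0, 0, 0]],
    [1, [0, 0, 0], [0, 0, 0]],
  ],
)

```text
time: 5.1
ee_pos: [0.5824, -0.1869, 0.2692]
tcp_rot: [179.9, -0.5, -7.3]
wrist_force: [-0.2, 0.2, -2.2]
opening: 0.0135
```

```bash
cat >> h.py <<'E'
def arc(ang,py=.148,r=.06,off=0.,z=.266):
    a=np.radians(ang); go(L=[r*np.sin(a)+off,py-r*np.cos(a),z],yaw=-8.63+ang)
E
python3 - <<'E'
from h import *
arc(0)
E
```

```text
t 5.1 pos [ 0.5824 -0.1869  0.2692] rot [179.94  -0.48  -7.29] open 0.0135 F [-0.2  0.2 -2.2] q [-17.8  14.1  23.4  98.9   0.   79.5]
stand mm [  3.4  88.9 269.2]
target [ 0.5789 -0.1872  0.266 ] shift cm [-0.35  0.08  0.31]
turn deg [ 0.06 -0.49  1.34]
```

>>> play_rows(
  rows=[
    [1, [0.5, -0.02, 0], [0, 0, -4.5]],
    [1, [0.8, -0.05, 0], [0, 0, -7.5]],
    [1, [0.8, -0.05, 0], [0, 0, -7.5]],
    [1, [0.8, -0.05, 0], [0, 0, -7.5]],
    [1, [0.8, -0.05, 0], [0, 0, -7.5]],
    [1, [0, 0, 0], [0, 0, 0]],
  ],
)

```text
time: 5.7
ee_pos: [0.6184, -0.1797, 0.2691]
tcp_rot: [179.8, -0.3, 28.5]
wrist_force: [-1.6, 0.4, 0.2]
opening: 0.0133
```

Run:
```python
from h import *
arc(35)
```

```text
t 5.7 pos [ 0.6184 -0.1797  0.2691] rot [179.85  -0.27  28.46] open 0.0133 F [-1.6  0.4  0.2] q [-1.620e+01  1.920e+01  2.980e+01  1.003e+02  1.000e-01  4.530e+01]
stand mm [ 37.9 101.3 269.1]
target [ 0.6146 -0.1816  0.266 ] shift cm [-0.43 -0.02  0.31]
turn deg [ 0.15 -0.27  2.09]
```

>>> play_rows(
  rows=[
    [1, [0.5, -0.02, 0], [0, 0, -4.5]],
    [1, [0.8, -0.05, 0], [0, 0, -7.5]],
    [1, [0.8, -0.05, 0], [0, 0, -7.5]],
    [1, [0.8, -0.05, 0], [0, 0, -7.5]],
    [1, [0.8, -0.05, 0], [0, 0, -7.5]],
    [1, [0.8, -0.05, 0], [0, 0, -7.5]],
    [1, [0.6, -0.04, 0], [0, 0, -5.5]],
    [1, [0, 0, 0], [0, 0, 0]],
  ],
)

```text
time: 6.5
ee_pos: [0.6474, -0.1417, 0.2691]
tcp_rot: [179.8, 0.0, 75.7]
wrist_force: [0.7, -0.5, -0.7]
opening: 0.0137
```

Run:
```python
from h import *
arc(88,off=0.0034)
p=camera('wrist'); save(p,'wrist3')
```

```text
t 6.5 pos [ 0.6474 -0.1417  0.2691] rot [1.7982e+02 4.0000e-02 7.5730e+01] open 0.0137 F [ 0.7 -0.5 -0.7] q [-12.3  22.4  34.  101.4  -0.    1.9]
stand mm [ 60.9 143.2 269.1]
target [ 0.6503 -0.1395  0.266 ] shift cm [0.29 0.22 0.31]
turn deg [ 0.18  0.04 -3.64]
```

View pics/wrist3.png

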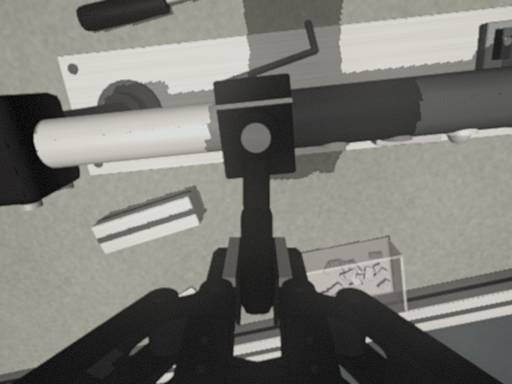

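>>> play_rows(
  rows=[
    [1, [0.35, -0.02, 0], [0, 0, -3.3]],
    [1, [0.35, -0.02, 0], [0, 0, -3.0]],
    [1, [0, 0, 0], [0, 0, 0]],
  ],
)

```text
time: 6.85
ee_pos: [0.6485, -0.1364, 0.2691]
tcp_rot: [179.7, 0.0, 81.1]
wrist_force: [1.6, -0.2, -0.7]
opening: 0.0135
```

Run:
```python
from h import *
arc(90,off=0.0034)
```

```text
t 6.85 pos [ 0.6485 -0.1364  0.2691] rot [1.7975e+02 5.0000e-02 8.1090e+01] open 0.0135 F [ 1.6 -0.2 -0.7] q [-11.9  22.3  33.8 101.3  -0.   -3. ]
stand mm [ 61.2 148.7 269.1]
target [ 0.6506 -0.1374  0.266 ] shift cm [-0.07  0.22  0.31]
turn deg [ 0.25  0.05 -0.28]
```

>>> play_rows(
  rows=[
    [0.5, [0, 0, 0], [0, 0, 0]],
    [0.5, [0, 0, 0], [0, 0, 0]],
    [0.5, [0, 0, -2], [0, 0, 0]],
    [0.5, [0, 0, -3], [0, 0, 0]],
    [0.3, [0, 0, -3], [0, 0, 0]],
    [0.1, [0, 0, 0], [0, 0, 8.5]],
    [0.0, [0, 0, 0], [0, 0, 8.5]],
    [0, [0, 0, 0], [0, 0, 8.5]],
    [0, [0, 0, 0], [0, 0, 8.5]],
    [0, [0, 0, 0], [0, 0, 8.5]],
    [0, [0, 0, 0], [0, 0, 8.5]],
    [0, [0, 0, 0], [0, 0, 8.5]],
  ],
)

```text
time: 8.05
ee_pos: [0.6462, -0.1388, 0.3545]
tcp_rot: [179.8, -0.3, 19.7]
wrist_force: [-0.7, -0.0, 0.0]
opening: 0.0853
```

Run:
```python
from h import *
go(L=[0.003,.26,.35],yaw=-8.6)
```

```text
t 8.05 pos [ 0.6462 -0.1388  0.3545] rot [179.77  -0.31  19.72] open 0.0853 F [-0.7 -0.   0. ] q [-12.1  28.1  51.9 113.4  -0.   58.2]
stand mm [ 59.3 145.9 354.5]
target [ 0.6077 -0.0176  0.35  ] shift cm [  0.46 -12.71   0.4 ]
turn deg [ 0.14 -0.36 28.32]
```

>>> play_rows(
  rows=[
    [0, [0.1, -4, 0], [0, 0, 0]],
    [0, [0.1, -4, 0], [0, 0, 0]],
    [0, [0.1, -4, 0], [0, 0, 0]],
    [0, [0, 0, 0], [0, 0, 8.5]],
    [0, [0, 0, 0], [0, 0, 8.5]],
    [0, [0, 0, 0], [0, 0, 8.5]],
    [0, [0, 0, 0], [0, 0, 2.5]],
    [0, [0, 0, 0], [0, 0, 0]],
  ],
)

```text
time: 8.85
ee_pos: [0.607, -0.0218, 0.354]
tcp_rot: [180.0, -0.4, -10.4]
wrist_force: [-0.0, -0.6, 0.0]
opening: 0.0852
```

Run:
```python
from h import *
go(L=[0.003,.26,.35],yaw=-8.6)
p=camera('wrist'); save(p,'wrist4')
print('pred',proj(p,W(S,[[0.022,.26,.22],[0.025,.26,.22],[0,.148,.271],[0.060,.148,.271],[0,.26,.236]])).round(1).tolist())
```

```text
t 8.85 pos [ 0.607  -0.0218  0.354 ] rot [179.99  -0.39 -10.4 ] open 0.0852 F [-0.  -0.6  0. ] q [-2.000e+00  1.800e+01  3.820e+01  1.098e+02 -1.000e-01  9.840e+01]
stand mm [  2.9 255.8 354. ]
target [ 0.6077 -0.0176  0.35  ] shift cm [-0.01 -0.42  0.4 ]
turn deg [ 0.02 -0.39 -1.8 ]
pred [[277.6, 174.9], [281.1, 174.8], [256.3, 324.8], [329.8, 322.7], [251.8, 181.2]]
```

View pics/wrist4.png

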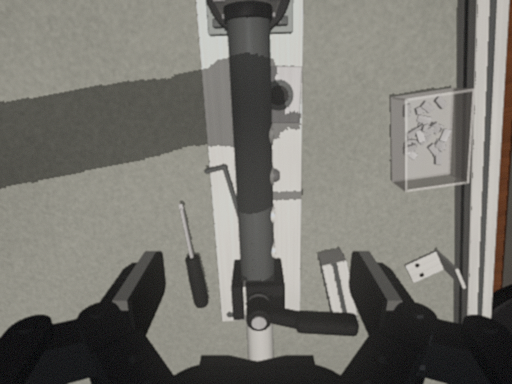

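>>> play_rows(
  newtons=40,
  rows=[
    [0.25, [-0.1, -0.4, 2], [0, 0, -1.8]],
    [0.25, [0, 0, 3], [0, 0, 0]],
    [0.25, [0, 0, 3], [0, 0, 0]],
    [0.25, [0, 0, 2.5], [0, 0, 0]],
    [0.25, [0, 0, 2], [0, 0, 0]],
    [0.25, [0, 0, 0], [0, 0, 0]],
  ],
)

```text
time: 9.5
ee_pos: [0.6077, -0.0188, 0.2255]
tcp_rot: [180.0, -0.5, -8.2]
wrist_force: [-0.0, 0.1, -0.3]
opening: 0.0638
```

Run:
```python
from h import *
go(L=[0.0015,.26,.211],yaw=-8.6)
```

```text
t 9.5 pos [ 0.6077 -0.0188  0.2255] rot [179.99  -0.55  -8.21] open 0.0638 F [-0.   0.1 -0.3] q [-1.7 12.3 16.4 93.6 -0.1 96.5]
stand mm [  3.2 258.8 225.5]
target [ 0.6062 -0.0174  0.211 ] shift cm [-0.18 -0.12  1.45]
turn deg [ 0.01 -0.55  0.39]
```

>>> play_rows(
  rows=[
    [0.25, [-0.15, -0.1, 1.0], [0, -0.5, 0.4]],
    [0.25, [0, 0, 0.5], [0, 0, 0]],
    [0.45, [0, 0, 0], [0, 0, 0]],
    [1, [0, 0, 0], [0, 0, 0]],
    [1, [0, 0, 0], [0, 0, 0]],
    [1, [0, 0, 0], [0, 0, 0]],
    [1, [0, 0, 0], [0, 0, 0]],
  ],
)

```text
time: 10.2
ee_pos: [0.606, -0.0176, 0.2132]
tcp_rot: [-180.0, -0.0, -8.6]
wrist_force: [-0.2, 0.2, -4.6]
opening: 0.0306
```

Run:
```python
from h import *
go(L=[0.0015,.295,.211],yaw=-8.6)
p=camera('scene'); save(p,'s5')
a=cv2.imread('pics/s5.png')[100:260,120:380]; cv2.imwrite('pics/s5z.png',cv2.resize(a,None,fx=3,fy=3,interpolation=cv2.INTER_CUBIC))
```

```text
t 10.2 pos [ 0.606  -0.0176  0.2132] rot [-1.7999e+02 -4.0000e-02 -8.5900e+00] open 0.0306 F [-0.2  0.2 -4.6] q [-1.7 12.3 15.1 92.7  0.  96.9]
stand mm [  1.3 259.7 213.2]
target [0.6115 0.0172 0.211 ] shift cm [ 0.02 -3.53  0.22]
turn deg [-0.01 -0.04  0.01]
```

View pics/s5z.png

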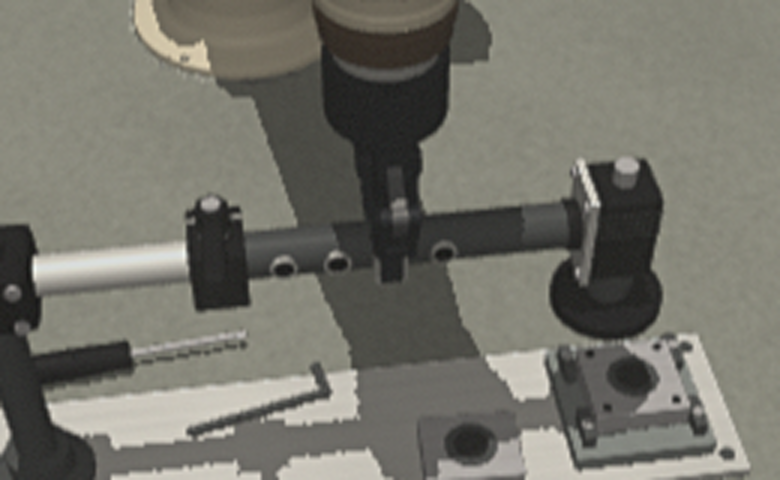

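>>> play_rows(
  rows=[
    [1, [0, -0.2, 0], [0, 0, 0]],
    [1, [0, -0.4, 0], [0, 0, 0]],
    [1, [0, -0.4, 0], [0, 0, 0]],
    [1, [0, -0.4, 0], [0, 0, 0]],
    [1, [0, -0.4, 0], [0, 0, 0]],
    [1, [0, 0, 0], [0, 0, 0]],
  ],
)

```text
time: 10.85
ee_pos: [0.6077, -0.0061, 0.2132]
tcp_rot: [179.2, 0.0, -8.8]
wrist_force: [0.3, 5.6, -3.8]
opening: 0.0305
```

Run:
```python
from h import *
go(L=[0.0015,.295,.213],yaw=-8.6)
p=camera('scene'); save(p,'s6')
a=cv2.imread('pics/s6.png')[100:260,120:380]; cv2.imwrite('pics/s6z.png',cv2.resize(a,None,fx=3,fy=3,interpolation=cv2.INTER_CUBIC))
```

```text
t 10.85 pos [ 0.6077 -0.0061  0.2132] rot [ 1.7924e+02  1.0000e-02 -8.8500e+00] open 0.0305 F [ 0.3  5.6 -3.8] q [-0.2 12.7 15.5 92.9 -0.8 98.6]
stand mm [  1.3 271.3 213.2]
target [0.6115 0.0172 0.213 ] shift cm [ 0.01 -2.37 -0.01]
turn deg [ 0.76  0.01 -0.25]
```

View pics/s6z.png

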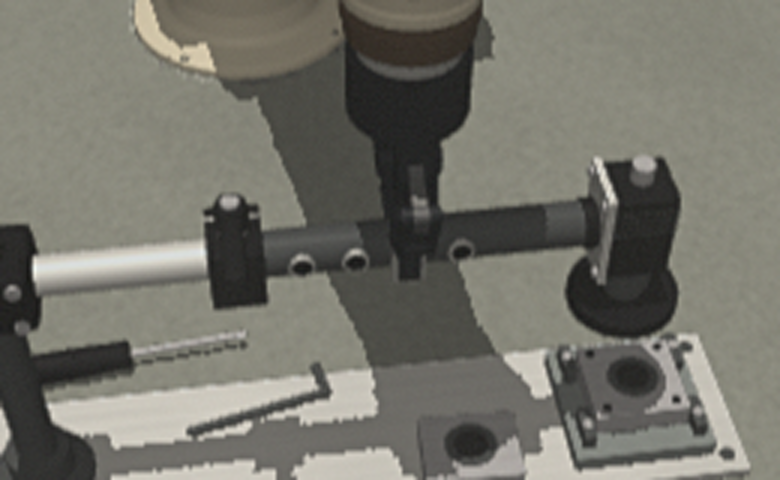

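>>> play_rows(
  rows=[
    [1, [0, -0.4, 0], [0.3, 0, 0]],
    [1, [0, -0.4, 0], [0.3, 0, 0]],
    [1, [0, -0.4, 0], [0, 0, 0]],
    [1, [0, -0.4, 0], [0, 0, 0]],
    [1, [0, -0.4, 0], [0, 0, 0]],
    [1, [0, -0.4, 0], [0, 0, 0]],
    [1, [0, 0, 0], [0, 0, 0]],
  ],
)

```text
time: 11.6
ee_pos: [0.6105, 0.0125, 0.2132]
tcp_rot: [179.2, 0.0, -9.0]
wrist_force: [-0.4, 4.5, -4.3]
opening: 0.0309
```

Run:
```python
from h import *
go(L=[0.0015,.295,.213],yaw=-8.6)
```

```text
t 11.6 pos [0.6105 0.0125 0.2132] rot [ 1.7924e+02  3.0000e-02 -8.9800e+00] open 0.0309 F [-0.4  4.5 -4.3] q [  1.5  13.1  16.1  93.1  -0.7 100.5]
stand mm [  1.3 290.2 213.2]
target [0.6115 0.0172 0.213 ] shift cm [ 0.02 -0.48  0.01]
turn deg [ 0.76  0.03 -0.38]
```

>>> play_rows(
  rows=[
    [1, [0, -0.3, 0], [0, 0, 0]],
    [1, [0, -0.25, 0], [0, 0, 0]],
    [1, [0, 0, 0], [0, 0, 0]],
  ],
)

```text
time: 11.9
ee_pos: [0.6114, 0.0179, 0.2132]
tcp_rot: [179.2, 0.0, -9.0]
wrist_force: [-1.5, -0.6, -3.2]
opening: 0.0309
```

Run:
```python
from h import *
go(L=[0.0015,.295,.213],yaw=-8.6)
p=camera('scene'); save(p,'s7')
a=cv2.imread('pics/s7.png')[160:220,170:330]; cv2.imwrite('pics/s7z.png',cv2.resize(a,None,fx=5,fy=5,interpolation=cv2.INTER_CUBIC))
```

```text
t 11.9 pos [0.6114 0.0179 0.2132] rot [ 1.7919e+02  3.0000e-02 -8.9700e+00] open 0.0309 F [-1.5 -0.6 -3.2] q [  2.   13.3  16.2  93.1  -0.8 101. ]
stand mm [  1.3 295.6 213.2]
target [0.6115 0.0172 0.213 ] shift cm [0.02 0.06 0.02]
turn deg [ 0.81  0.03 -0.37]
```

View pics/s7z.png

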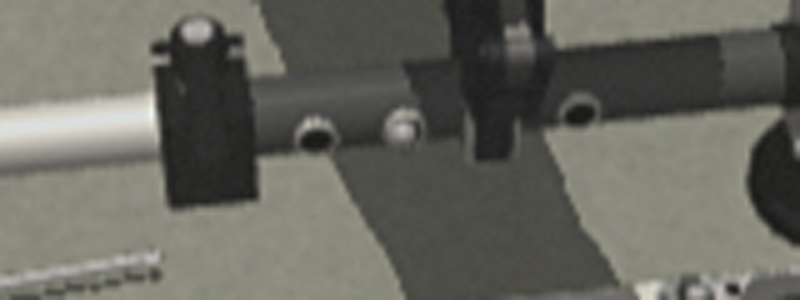

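>>> play_rows(
  rows=[
    [1, [0, 0.1, 0], [0, 0, 0]],
    [0.7, [0, 0, 0], [0, 0, 0]],
    [0.4, [0, 0, 0], [0, 0, 0]],
    [0.25, [0, 0, 0], [0, 0, 0]],
    [0.25, [0, 0, -3], [0, 0, 0]],
    [0.25, [0, 0, -4], [0, 0, 0]],
    [0.25, [0, 0, -4], [0, 0, 0]],
    [0.25, [0, 0, -3], [0, 0, 0]],
    [0, [0, 0, 0], [0, 0, 0]],
  ],
)

```text
time: 12.85
ee_pos: [0.6109, 0.0185, 0.3597]
tcp_rot: [179.3, -0.2, -9.1]
wrist_force: [0.2, 0.3, 0.1]
opening: 0.0768
```

Run:
```python
from h import *
go(L=[0.06,.183,.35],yaw=81.4)
p=camera('wrist'); save(p,'w8')
q=camera('scene'); save(q,'s8')
print(proj(p,W(S,[[0.022,.26,.22]])),proj(q,W(S,[[0.022,.26,.22],[.016,.26,.22],[.016,.225,.22],[.016,.295,.22]])))
a=cv2.imread('pics/s8.png')[150:220,170:350]; cv2.imwrite('pics/s8z.png',cv2.resize(a,None,fx=4.4,fy=4.4,interpolation=cv2.INTER_CUBIC))
```

```text
t 12.85 pos [0.6109 0.0185 0.3597] rot [179.28  -0.2   -9.12] open 0.0768 F [0.2 0.3 0.1] q [  2.1  19.5  40.9 111.2  -0.7 101.2]
stand mm [  0.8 296.2 359.7]
target [ 0.6525 -0.1023  0.35  ] shift cm [ 6.01 11.26  1.13]
turn deg [  0.72   0.41 -90.52]
[[279.63664509 214.23472668]] [[250.37332146 187.42195242]
 [249.95608881 185.27955346]
 [232.23305808 187.00188395]
 [267.51921183 183.57276287]]
```

View pics/s8z.png

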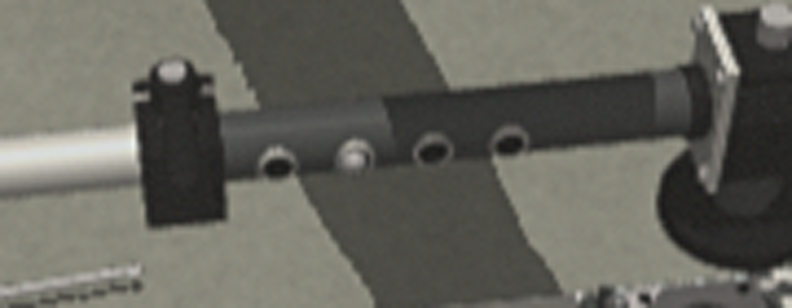

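View pics/w8.png

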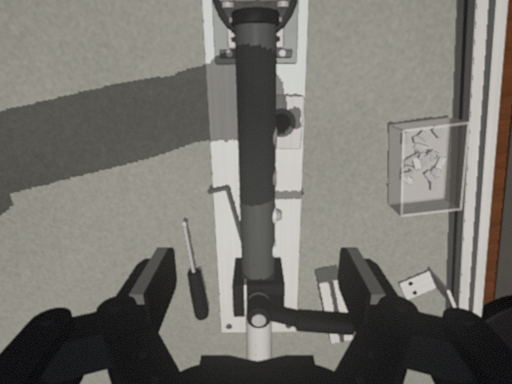

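>>> play_rows(
  rows=[
    [0, [2.1, 3.9, 0], [0.7, 0, 0]],
    [0, [2.1, 3.9, 0], [0, 0, 0]],
    [0, [2.1, 3.9, 0], [0, 0, 0]],
    [0, [0, 0, 0], [0, 0, -8.5]],
    [0, [0, 0, 0], [0, 0, -8.5]],
    [0, [0, 0, 0], [0, 0, -8.5]],
    [0, [0, 0, 0], [0, 0, -8.5]],
    [0, [0, 0, 0], [0, 0, -8.5]],
    [0, [0, 0, 0], [0, 0, -8.5]],
    [0, [0, 0, 0], [0, 0, -8.5]],
    [0, [0, 0, 0], [0, 0, -8.5]],
    [0, [0, 0, 0], [0, 0, -8.5]],
  ],
)

```text
time: 14.15
ee_pos: [0.6562, -0.1134, 0.3354]
tcp_rot: [-178.5, 0.4, 68.7]
wrist_force: [0.3, 0.0, 0.4]
opening: 0.0851
```

Run:
```python
from h import *
go(L=[0.061,.184,.35],yaw=81.4)
```

```text
t 14.15 pos [ 0.6562 -0.1134  0.3354] rot [-178.5     0.38   68.65] open 0.0851 F [0.3 0.  0.4] q [-9.800e+00  3.010e+01  5.240e+01  1.138e+02 -1.000e-01  1.160e+01]
stand mm [ 65.4 172.5 335.4]
target [ 0.6536 -0.1014  0.35  ] shift cm [ 1.01 -0.72 -1.45]
turn deg [ -1.54   0.21 -12.75]
```

>>> play_rows(
  rows=[
    [0.3, [1, -0.7, -1.0], [-1.5, 0.2, 0]],
    [0.55, [0, 0, 0], [0, 0, -6.4]],
    [0.55, [0, 0, 0], [0, 0, -6.4]],
    [0.55, [0, 0, 0], [0, 0, 0]],
  ],
)

```text
time: 14.55
ee_pos: [0.6531, -0.1016, 0.3391]
tcp_rot: [-179.5, 0.2, 82.2]
wrist_force: [-0.5, 0.2, -0.6]
opening: 0.0383
```

Run:
```python
from h import *
go(L=[0.061,.184,.266],yaw=81.4)
p=camera('wrist'); save(p,'w9')
```

```text
t 14.55 pos [ 0.6531 -0.1016  0.3391] rot [-179.5     0.19   82.15] open 0.0383 F [-0.5  0.2 -0.6] q [ -8.8  27.8  49.6 112.3  -0.2  -0.9]
stand mm [ 60.5 183.8 339.1]
target [ 0.6536 -0.1014  0.266 ] shift cm [0.04 0.11 7.3 ]
turn deg [-0.5   0.19  0.75]
```

View pics/w9.png

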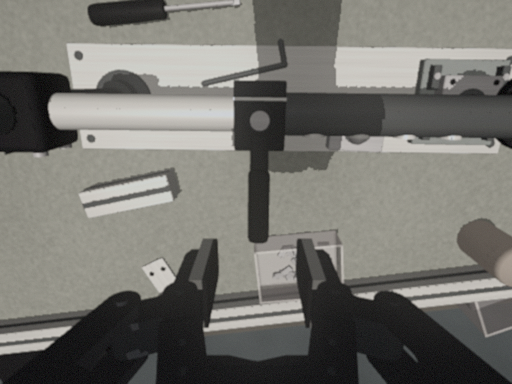

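Lever is square to the boom, from (260,120) to (258,240), centred between the jaws. Descend and grip.

>>> play_rows(
  newtons=20,
  rows=[
    [0.55, [0, 0.1, 2], [-0.5, 0, 0.7]],
    [0.55, [0, 0, 2], [0, 0, 0]],
    [0.55, [0, 0, 1.5], [0, 0, 0]],
    [0.55, [0, 0, 1.4], [0, 0, 0]],
    [0.55, [0, 0, 0.7], [0, 0, 0]],
    [0.55, [0, 0, 0], [0, 0, 0]],
    [1, [0, 0, 0], [0, 0, 0]],
    [1, [0, 0, 0], [0, 0, 0]],
    [1, [0, 0, 0], [0, 0, 0]],
    [1, [0, 0, 0], [0, 0, 0]],
  ],
)

```text
time: 15.6
ee_pos: [0.6531, -0.1025, 0.2556]
tcp_rot: [-179.6, 0.2, 79.9]
wrist_force: [-0.8, 1.5, -3.7]
opening: 0.0138
```

Run:
```python
from h import *
arc(90,py=.183,off=.0025)
```

```text
t 15.6 pos [ 0.6531 -0.1025  0.2556] rot [-179.65    0.2    79.88] open 0.0138 F [-0.8  1.5 -3.7] q [ -8.8  22.2  32.1 100.3  -0.2   1.3]
stand mm [ 60.6 182.9 255.6]
target [ 0.655  -0.1027  0.266 ] shift cm [ 0.01  0.18 -1.05]
turn deg [-0.35  0.2  -1.49]
```

>>> play_rows(
  rows=[
    [1, [-0.5, -0.02, 0], [0, 0, 4.5]],
    [1, [-0.8, -0.05, 0], [0, 0, 7.5]],
    [1, [-0.8, -0.05, 0], [0, 0, 7.5]],
    [1, [-0.8, -0.05, 0], [0, 0, 7.5]],
    [1, [-0.8, -0.05, 0], [0, 0, 7.5]],
    [1, [-0.8, -0.05, 0], [0, 0, 7.5]],
    [1, [0, 0, 0], [0, 0, 0]],
  ],
)

```text
time: 16.3
ee_pos: [0.6297, -0.1401, 0.2556]
tcp_rot: [-179.7, 0.4, 36.3]
wrist_force: [-0.8, -0.3, -4.0]
opening: 0.0139
```

Run:
```python
from h import *
arc(45,py=.183,off=.0025)
```

```text
t 16.3 pos [ 0.6297 -0.1401  0.2556] rot [-179.74    0.38   36.34] open 0.0139 F [-0.8 -0.3 -4. ] q [-12.5  19.8  29.   99.6  -0.1  41.2]
stand mm [ 43.2 142.2 255.6]
target [ 0.6312 -0.142   0.266 ] shift cm [ 0.    0.23 -1.04]
turn deg [-0.26  0.38 -0.03]
```

>>> play_rows(
  rows=[
    [1, [-0.6, -0.03, 0], [0, 0, 5.5]],
    [1, [-0.8, -0.05, 0], [0, 0, 7.5]],
    [1, [-0.8, -0.05, 0], [0, 0, 7.5]],
    [1, [-0.8, -0.05, 0], [0, 0, 7.5]],
    [1, [-0.8, -0.05, 0], [0, 0, 7.5]],
    [1, [0, 0, 0], [0, 0, 0]],
  ],
)

```text
time: 16.9
ee_pos: [0.5956, -0.1516, 0.2556]
tcp_rot: [180.0, 0.3, 1.0]
wrist_force: [1.4, -0.4, -3.5]
opening: 0.0134
```

Run:
```python
from h import *
arc(0,py=.183,off=.0025)
```

```text
t 16.9 pos [ 0.5956 -0.1516  0.2556] rot [180.     0.35   0.97] open 0.0134 F [ 1.4 -0.4 -3.5] q [-14.2  14.9  23.   98.3  -0.1  74.8]
stand mm [ 11.2 125.7 255.6]
target [ 0.5866 -0.153   0.266 ] shift cm [-0.91  0.12 -1.03]
turn deg [0.03 0.35 9.6 ]
```

>>> play_rows(
  rows=[
    [1, [-0.5, -0.02, 0], [0, 0, 4.5]],
    [1, [-0.4, -0.02, 0], [0, 0, 3.5]],
    [1, [-0.3, 0, 0], [0, 0, 2]],
    [1, [-0.2, 0, 0], [0, 0, 0]],
    [1, [0, 0, 0], [0, 0, 0]],
  ],
)

```text
time: 17.4
ee_pos: [0.5869, -0.1511, 0.2557]
tcp_rot: [179.8, -0.1, -7.5]
wrist_force: [0.4, -2.0, -3.2]
opening: 0.0139
```

Run:
```python
from h import *
arc(0,py=.183,off=.0025)
```

```text
t 17.4 pos [ 0.5869 -0.1511  0.2557] rot [ 1.7984e+02 -1.2000e-01 -7.5000e+00] open 0.0139 F [ 0.4 -2.  -3.2] q [-14.4  13.2  20.8  97.5  -0.1  83.1]
stand mm [  2.5 124.9 255.7]
target [ 0.5866 -0.153   0.266 ] shift cm [ 0.    0.19 -1.03]
turn deg [ 0.16 -0.12  1.13]
```

>>> play_rows(
  rows=[
    [1, [-0.3, 0, 0], [0, 0, 1]],
    [1, [-0.3, 0, 0], [0, 0, 0]],
    [1, [-0.3, 0, 0], [0, 0, 0]],
  ],
)

```text
time: 17.7
ee_pos: [0.5858, -0.151, 0.2557]
tcp_rot: [179.8, -1.0, -7.7]
wrist_force: [18.5, -3.4, -7.8]
opening: 0.0138
```

Run:
```python
from h import *
arc(0,py=.183,off=.0025)
```

```text
t 17.7 pos [ 0.5858 -0.151   0.2557] rot [179.77  -0.95  -7.66] open 0.0138 F [18.5 -3.4 -7.8] q [-14.4  12.1  19.6  96.5  -0.1  83.3]
stand mm [  1.3 124.8 255.7]
target [ 0.5866 -0.153   0.266 ] shift cm [ 0.13  0.18 -1.03]
turn deg [ 0.23 -0.95  0.97]
```

>>> play_rows(
  rows=[
    [0.6, [0, 0, 0], [0, 0, 0]],
    [0.5, [0, 0, 0], [0, 0, 0]],
    [0.5, [0, 0, -2], [0, 0, 0]],
    [0.5, [0, 0, -3], [0, 0, 0]],
    [0.5, [0, 0, -4], [0, 0, 0]],
    [0.2, [0, 0, -3], [0, 0, 0]],
    [0, [0, 0, 0], [0, 0, 0]],
  ],
)

```text
time: 18.4
ee_pos: [0.583, -0.149, 0.3822]
tcp_rot: [179.7, -1.0, -6.3]
wrist_force: [0.6, -0.2, -0.0]
opening: 0.07
```

Run:
```python
from h import *
go()
p=camera('wrist'); save(p,'w10')
q=camera('scene'); save(q,'s10')
a=cv2.imread('pics/s10.png')[140:300,90:380]; cv2.imwrite('pics/s10z.png',cv2.resize(a,None,fx=2.75,fy=2.75,interpolation=cv2.INTER_CUBIC))
```

```text
t 18.4 pos [ 0.583  -0.149   0.3822] rot [179.7   -1.01  -6.27] open 0.07 F [ 0.6 -0.2 -0. ] q [-14.3  18.6  42.4 112.7  -0.2  82. ]
stand mm [ -1.7 126.4 382.2]
```

View pics/w10.png

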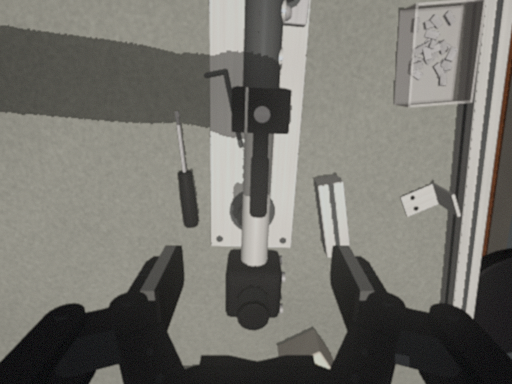

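View pics/s10z.png

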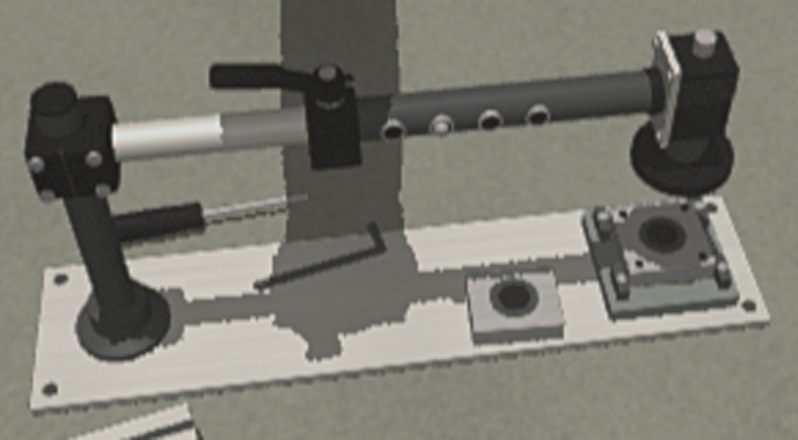

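Run:
```python
from h import *
print(job_done())
```

```text
the job is handed in; nothing more can be done
None
```

The job is done and handed in at about 18.5 s of the 69 s allowed.

- **Loosening:** I swung the clamp lever 90° loose.
- **Moving the sleeve:** I pinched the button flush and pulled the sleeve about 35 mm outward, then let go.
- **Tightening:** I turned the lever back until it met its stop, with about 18 N at the handle. Then I backed the arm away.

**Last checks:**
- The scene picture shows the button standing out, bright, in the next hole.
- The camera hangs over the nest part.
- The lever lies along the boom towards the post.
- The hex key and spare block are where they were, and so is the screwdriver. I saw only part of the offcut in the last scene picture, and compared none of these by measurement.
- The wrist force read about zero with the gripper clear.

No check failed. I did not tug the sleeve to test the lock; that it is locked rests on the pictures and the measured travel. One small disagreement: when I first gripped the lever, it lay about 3 mm to the side of where my pose estimate put it. The jaws took that up without trouble.

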